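# Reverse the bench clamp's ratchet and snug the timber

## Robot

A 6-joint arm with a two-finger parallel gripper is mounted at the origin on the work surface. World frame = base frame: x ahead of the robot, y to its left, z up, the work surface at z = 0. Lengths are in m, angles in rad, forces in N, time in s.
With the tool pointing down it reaches from about 0.3 to 0.85 m from the base axis. Payload 5.4 kg.
Tool frame: the origin (TCP) lies between the finger pads; the fingertips stand 11 mm ahead of it and the grasp point (between the pads) lies 8 mm behind it; x points along the fingers, z is the direction in which the jaws open and shut, and the axes are right-handed (so a half turn about x gives the same grasp; the last joint's range is limited). The gripper opens to 85 mm and grips with 20 to 120 N. Pads are 22 mm wide; open, the fingers measure 114 mm over their backs; the gripper's body (76 mm by 85 mm) begins 54 mm behind the grasp point. The pads swing forward as they close: fully open they stand 13 mm farther back than shut.
Start: joints at [0.912, 0.158, 1.597, -0, 1.386, -0.21], TCP at [0.249, 0.518, 0.215] pointing down, gripper open.
Joint ranges: [-2.91, 2.91], [-0.94, 2.29], [0.18, 2.7], [-1.29, 4.43], [0.17, 2.64], [-3, 3]. Speed limits (rad/s): [2.57, 2.57, 3.14, 3.14, 3.14, 3.14].

## Interface

Orientations are given as a rotation vector (axis times angle).
In Python, from plant import r, get_image, job, outline_of gives the robot as it stands.
- The arm moves only by the tool send_rows, never from a script. Its argument "motion" is text: rows parted by semicolons, each of 7 numbers parted by spaces: the opening, from 0 (shut) to 1 (fully open), then the shift along the tool's x, y, z in m, then the turn, a rotation vector about the tool's x, y, z in rad. A call has 1 to 20 rows; each row shifts and turns the pose as measured when the row begins, along the tool's axes as they then stand; what a row does not reach is not made up. A row lasts 1/8 s, in which the tool goes at most 62.5 mm and 10.7 degrees, less where a joint would pass 70% of its speed; a pose out of reach is approached as far as the arm can. A call with a gripper value outside its range is refused whole. The fingers move at their own pace and stop on an object; "squeeze" is the grip in N (left out, the last holds). Time passes only in rows, so rows that do not move let the fingers close. It gives the time, the measured TCP pose, the force and the opening at its end, in the units of the state.
- r.get_state(): the state, without advancing time (a new reading comes with each control period).
- get_image(name): name is "scene" or "side" or "wrist"; returns a dict with "color" (384x512x3 uint8, red, green, blue), "fx", "fy", "cx", "cy" (pixels), "R" (3x3) and "t" (3): a world point X has camera coordinates R X + t; the wrist camera has in their place "hand_eye" (4x4, takes a point from camera to tool coordinates, whose origin is the TCP and whose axes are the tool frame's). Camera axes: x right, y down, z forward; pixel columns grow to the right and rows downward; lengths in m; the calibration is good to about 2 mm. The wrist camera is an equidistant fisheye: a pixel r from the principal point sees the ray r / f radians off the axis. A picture is of the moment at which its call begins: read the wrist's pose just before it. There is no depth.
- job.hand_in(): hands the job in, once; it reports no verdict.
Trained networks look in a picture, given as the dict that the camera call returned (one of the last four; its "shot" number tells which), for a name from the list of things; names that differ only in an ending like _2 or _b are one class to them, and where a whole thing is asked for, a point or a joint stands for the part that bears it (a point fixed in the world has none). Each returns a list of dicts, best first, with "p" (0 to 1); they miss things now and then, are a little off and sometimes report something else, mostly with a low value. They report only what shows in the picture. A call takes as long as a camera call. They do not tell look-alikes from the thing itself.
- outline_of(picture, label): "region" (384x512 bool, what is visible of it) and "bbox" ([left, top, right, bottom] in pixels, round what is visible of it).
The state is a dict: "time_s": time; "qpos": joint angles; "dq": joint speeds; "effort": joint torques, N m; "tool_pos": TCP position; "ee_rot": TCP orientation; "force": force on the tool from outside, world axes, zero at the start; "moment": the same for the moment, N m; "gripper_width": finger opening in m.
Only numpy, scipy, OpenCV 4.12 (cv2) and the standard library are available. Lean on these libraries where they do the work, as an engineer would, in place of code of your own. Each camera call takes 0.05 s, during which the arm holds its last target. There are 200 camera calls.

## Task

The ratchet of the blue bench clamp is set to loosen: flip its red direction lever over to tighten, swing the handle well back to feel that it free-wheels that way, then work the handle to and fro until the timber is held snugly against the end stop. Stop once the push needed at the knob has risen by about half (some 5 newtons) over what it takes to run the jaw along, so that the soft wood is not crushed. Do not wind the jaw open, leave the lever on tighten, let go of everything and leave the glue bottle, the offcut and the black coil beside the clamp where they are.

Things in the scene. Friction and masses are not known exactly. Their poses are not given: they have to be found in the camera images.
- clamp: Blue steel bench clamp fixed to the bench, bed plate 110 x 330 x 16 mm. Origin on the vertical axis of its ratchet wheel, at bench height; y axis along the bed towards the end stop, x axis away from the robot (turned up to 0.2 rad). Along y in order: knob end of the handle (about -185 mm), ratchet (0), moving jaw, loose timber, end stop.
- handle_axis (a point): Point on the handle's vertical turning axis (the ratchet wheel's axis) at the height of the handle bar's top, 64 mm above the bench. The 24 mm wide aluminium bar lies 54 to 64 mm above the bench and runs from here to the knob.
- knob (a point): Middle of the upright black knob at the handle's end, 185 mm from its axis: a round post, 24 mm diameter, 64 to 116 mm above the bench (this point at 92 mm). Lever on tighten: the free-wheeling back stroke takes 1 to 3 N here (clicks a little more), the driving stroke about 11 to 12 N with the jaw unloaded, plus about 1.2 N per 10 N of jaw force. Keep swings below 0.2 m/s.
- handle (a joint): Swing of the handle, rad, counter-clockwise from above positive; 0 when the bar points along the clamp's -y axis; end stops at -0.42 and +0.42. Counter-clockwise (knob going away from the robot) is the tightening stroke. It takes hold after at most 0.26 rad (24 teeth). Friction holds handle and jaw where they are left.
- lever (a joint): Angle of the red direction lever relative to the bar, rad, counter-clockwise from above positive. Snaps over-centre at 0 to stops at -0.31 (loosen: handle drives clockwise; starts on this side) or +0.31 (tighten: drives counter-clockwise); may rest at 0.1 to 0.31 on its side while a pawl sits on a tooth. Tipping it takes about 2 N at the tab; pushed further it carries the handle along.
- lever_tab (a point): Middle of the upright tab at the end of the red lever: 10 mm across the swing, 14 mm along the bar, 72 to 100 mm above the bench (this point at 86 mm), above the bar. The lever pivots on the bar 80 mm from the handle's axis, the tab is 36 mm farther out and travels 11 mm to either side of the bar's middle line. Its blade's top is at 72 mm.
- pinion (a joint): Turn of the toothed ratchet wheel, rad, counter-clockwise positive, 0 at the start; moves the jaw 22 mm per rad towards the end stop.
- jaw: Blue moving jaw, 100 mm wide, 28 mm thick, driven along the clamp's +y by the ratchet; origin at the middle of its underside, 18 mm above the bench. A sprung brown wooden pad stands in front of it, its pressing face 32 mm from the jaw's origin along the clamp's +y.
- timber: Loose light-wood piece to be clamped, 120 x 44 x 38 mm, lying on the bed between pad and end stop with 10 to 18 mm of total slack; the 44 mm (its y) is gripped. Origin at the middle of its underside, 16 mm above the bench.
- stop: Blue end stop fixed on the bed, 110 mm wide, 30 mm thick, 46 mm high (with a 10 mm steel cap); origin at the foot of the face that looks to the timber, 16 mm above the bench.
- glue: Bystander: white glue bottle with orange cap, 54 mm diameter, 150 mm tall; origin at its base.
- offcut: Bystander: brown wood offcut lying flat, 110 x 60 x 20 mm; origin under its middle.
- wire_ring: Bystander: black coil, 110 mm diameter, 30 mm high; origin under its middle.
Not all that is in view belongs to the job. What is shaped like the timber but pink or turquoise is not meant.

How it is judged:
By the outcome, as a careful person would: the job done as asked, in the order asked, and still so for the second after the job is handed in, with the robot touching nothing.
It also fails if it takes over 64 s, if anything falls off the work surface, if the arm or the gripper's body presses on something with over 40 N, if the wrist force passes 120 N, or if a joint passes its speed limit or range.

## Working session

There is one attempt and no reset: what is moved stays moved. The work goes in short steps, Python scripts to look and compute and a tool call to move; the robot and the scene stay as the last step left them, time stands still between calls to the robot, and variables do not carry over. Pictures are saved under pics/ and viewed, about 8 in all and at most 12, crops included, and the job is handed in when it is done.

Besides the shell and the picture viewer there is one more tool, called after ">>>" as name(argument=value, ...), one argument or row to a line, values as JSON. send_rows: Moves the arm, as the interface text tells. Its arguments: {"type":"object","properties":{"motion":{"type":"string"},"squeeze":{"type":"number"}},"required":["motion"]}

```bash
mkdir -p pics; ls; cat > h.py <<'E'
import numpy as np, cv2
from plant import r, get_image, job, outline_of
from scipy.spatial.transform import Rotation as Ro
def ray(im,u,v):
    d=np.array([(u-im["cx"])/im["fx"],(v-im["cy"])/im["fy"],1.]);R=np.array(im["R"])
    return -R.T@np.array(im["t"]), R.T@d
def at_z(im,u,v,z):
    o,d=ray(im,u,v); return o+d*(z-o[2])/d[2]
def proj(im,X):
    c=np.array(im["R"])@np.array(X)+np.array(im["t"]); return np.array([c[0]/c[2]*im["fx"]+im["cx"],c[1]/c[2]*im["fy"]+im["cy"]])
def save(im,name): cv2.imwrite("pics/"+name,im["color"][:,:,::-1])
def tri(p,q):
    (a,d),(b,e)=p,q; s=np.linalg.lstsq(np.c_[d,-e],b-a,rcond=None)[0]; P,Q=a+d*s[0],b+e*s[1]
    return (P+Q)/2,np.linalg.norm(P-Q)
E
python3 - <<'E'
from h import *
s=r.get_state();print({k:np.round(v,3) for k,v in s.items()})
ims={n:get_image(n) for n in("scene","side")}
for n,im in ims.items():
    print(n,-np.array(im["R"]).T@np.array(im["t"]),im["fx"])
    for l in("clamp","knob","lever_tab","handle","jaw","timber","stop","glue","offcut","wire_ring"):
        print(l,[(round(o["p"],2),np.round(o["bbox"]).astype(int).tolist(),np.round(np.argwhere(o["region"]).mean(0)[::-1]).tolist()) for o in outline_of(im,l)[:3]])
cv2.imwrite("pics/a.png",np.hstack([cv2.resize(ims[n]["color"],(400,300))[:,:,::-1] for n in ims]))
save(ims["scene"],"scene.png");save(ims["side"],"side.png")
E
```

```text
pics
{'time_s': np.float64(0.0), 'qpos': array([ 0.912,  0.159,  1.598,  0.   ,  1.386, -0.21 ]), 'dq': array([-0.001,  0.001,  0.001,  0.   , -0.001, -0.001]), 'effort': array([-1.0000e-03, -3.9600e+01, -3.3143e+01, -0.0000e+00,  8.0000e-03,
       -0.0000e+00]), 'tool_pos': array([0.249, 0.518, 0.214]), 'ee_rot': array([-0.873,  1.391,  0.872]), 'force': array([ 0.55 ,  0.094, -0.066]), 'moment': array([-0.023, -0.021,  0.013]), 'gripper_width': np.float64(0.085)}
scene [ 0.99349124 -0.65476045  1.14200232] 485.0594260761581
clamp [(0.85, [253, 122, 348, 219], [290.0, 173.0])]
knob [(0.75, [254, 161, 291, 222], [271.0, 190.0]), (0.19, [341, 156, 361, 200], [351.0, 178.0])]
lever_tab [(0.62, [262, 187, 288, 196], [271.0, 189.0])]
handle [(0.61, [251, 161, 291, 223], [271.0, 189.0]), (0.47, [269, 163, 297, 182], [282.0, 172.0])]
jaw [(0.58, [285, 143, 322, 173], [303.0, 156.0]), (0.18, [137, 280, 183, 325], [158.0, 300.0]), (0.17, [308, 120, 335, 148], [325.0, 134.0])]
timber [(0.79, [356, 138, 394, 176], [374.0, 157.0]), (0.78, [298, 127, 335, 160], [316.0, 144.0]), (0.75, [338, 154
[... 369 characters left out ...]
, 177, 341, 200], [316.0, 189.0])]
knob [(0.92, [223, 161, 281, 200], [256.0, 182.0])]
lever_tab [(0.45, [248, 175, 261, 185], [255.0, 178.0])]
handle [(0.71, [230, 163, 285, 203], [256.0, 182.0])]
jaw [(0.84, [213, 144, 252, 193], [227.0, 159.0])]
timber [(0.77, [144, 156, 175, 184], [159.0, 169.0]), (0.7, [238, 125, 267, 142], [254.0, 131.0]), (0.65, [143, 195, 190, 228], [167.0, 211.0])]
stop [(0.65, [202, 130, 236, 142], [218.0, 136.0])]
glue [(0.73, [266, 117, 284, 160], [275.0, 140.0]), (0.67, [226, 162, 281, 202], [257.0, 182.0])]
offcut [(0.87, [296, 176, 337, 202], [316.0, 189.0])]
wire_ring [(0.81, [287, 284, 343, 336], [316.0, 310.0]), (0.41, [219, 161, 244, 177], [228.0, 173.0])]
```

```bash
python3 - <<'E'
import cv2,numpy as np
a=cv2.imread("pics/scene.png")[100:270,220:420];b=cv2.imread("pics/side.png")[100:250,130:350]
A=cv2.resize(a,None,fx=2,fy=2);cv2.imwrite("pics/b.png",np.hstack([cv2.resize(a,(400,340),interpolation=2),cv2.resize(b,(400,273),interpolation=2).__class__ and cv2.copyMakeBorder(cv2.resize(b,(400,273),interpolation=2),0,67,0,0,0)]))
E
```

```text
(no output)
```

View pics/b.png

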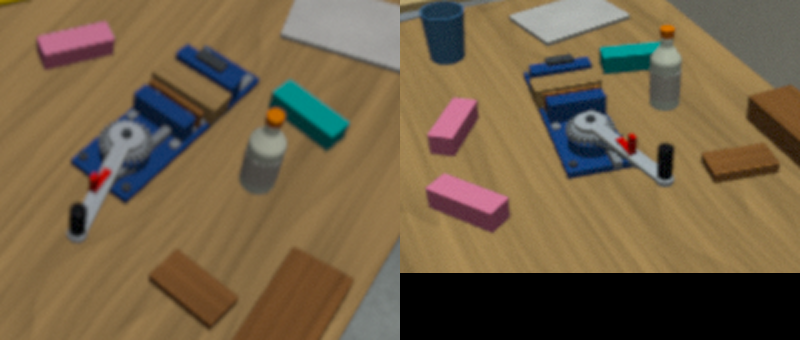

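Picture 1: the blue clamp with grey handle is in view. In the scene picture the axis hub is about (283,166), the red tab (269,187) and the knob (259,208). In the side picture they are at (234,165), (256,178) and (276,188). The real timber is the light-wood piece in the clamp at scene (316,144). The pink and turquoise blocks are look-alikes.

```bash
python3 - <<'E'
from h import *
a,b=get_image("scene"),get_image("side")
def red(im,box):
    c=im["color"].astype(int);m=(c[...,0]>130)&(c[...,1]<70)&(c[...,2]<70);l,t,rr,bo=box;k=np.zeros(m.shape,bool);k[t:bo,l:rr]=1;m&=k
    p=np.argwhere(m);return p.mean(0)[::-1],p.min(0)[::-1],p.max(0)[::-1],len(p)
def dark(im,box):
    c=im["color"].astype(int);m=c.max(2)<70;l,t,rr,bo=box;k=np.zeros(m.shape,bool);k[t:bo,l:rr]=1;m&=k
    p=np.argwhere(m);return p.mean(0)[::-1],p.min(0)[::-1],p.max(0)[::-1],len(p)
ka,kb=dark(a,(245,195,275,225)),dark(b,(265,175,290,205))
ra,rb=red(a,(250,170,290,205)),red(b,(240,165,275,195))
print(ka,kb,ra,rb)
K=tri(ray(a,*ka[0]),ray(b,*kb[0]));T=tri(ray(a,*ra[0]),ray(b,*rb[0]));
H=tri(ray(a,283,166.5),ray(b,234.5,165.5))
print("knob",K,"red",T,"axis",H)
print("axis@z",at_z(a,283,166.5,.07),at_z(b,234.5,165.5,.07))
d=K[0]-H[0];print(np.linalg.norm(d[:2]),np.arctan2(d[1],d[0]))
# stop, timber, glue
for l in("stop","timber","glue","offcut"):
    for n,im in(("a",a),("b",b)):
        for o in outline_of(im,l)[:2]:
            m=np.argwhere(o["region"]).mean(0)[::-1];print(l,n,round(o["p"],2),at_z(im,*m,.05 if l!="glue" else .075)[:2].round(3))
np.save("cal.npy",[K[0],H[0]])
E
```

```text
(array([258.30973451, 209.4159292 ]), array([255, 202]), array([262, 217]), 113) (array([275.50344828, 188.19310345]), array([272, 179]), array([279, 198]), 145) (array([269.87804878, 188.17073171]), array([265, 185]), array([274, 193]), 41) (array([253.40625, 177.375  ]), array([250, 174]), array([259, 182]), 32)
knob (array([ 0.60758606, -0.03128904,  0.09156831]), np.float64(0.0018556971640683944)) red (array([0.5873322 , 0.05621651, 0.07643274]), np.float64(0.0033446843354851138)) axis (array([0.57142887, 0.15013841, 0.06551562]), np.float64(0.0009297333963284635))
axis@z [0.57350182 0.14626895 0.07      ] [0.56866788 0.14447509 0.07      ]
0.18499530007792045 -1.3740807904262256
stop a 0.73 [0.6  0.35]
stop a 0.37 [0.584 0.073]
stop b 0.75 [0.6   0.363]
timber a 0.97 [0.6   0.297]
timber a 0.73 [0.363 0.066]
timber b 0.88 [0.581 0.301]
timber b 0.81 [0.373 0.249]
glue b 0.57 [0.74  0.219]
offcut a 0.59 [ 0.778 -0.011]
offcut b 0.67 [ 0.736 -0.03 ]
```

```bash
cat >> h.py <<'E'
def goto(P,yawdir):
    """tool-frame shift and turn that bring TCP to P with tool x down and tool z along yawdir (world xy)"""
    s=r.get_state();R=Ro.from_rotvec(s["ee_rot"]).as_matrix()
    z=np.array([*yawdir,0])/np.linalg.norm(yawdir);x=np.array([0,0,-1.]);best=None
    for sg in(1,-1):
        T=np.c_[x,np.cross(sg*z,x),sg*z];w=Ro.from_matrix(R.T@T).as_rotvec()
        if best is None or np.linalg.norm(w)<np.linalg.norm(best[1]): best=(sg,w)
    print("q6",s["qpos"][5].round(2),"tool",s["tool_pos"].round(4),"shift",(R.T@(np.array(P)-s["tool_pos"])).round(4),"sg",best[0],"turn",best[1].round(4),"F",s["force"].round(2),"w",s["gripper_width"].round(4),"t",s["time_s"].round(2))
E
python3 - <<'E'
from h import *
K,H=np.load("cal.npy");u=(K-H)[:2]/np.linalg.norm((K-H)[:2]);n=np.array([-u[1],u[0]])
T=H[:2]+.1143*u-.011*n;print(u,n,T);print(Ro.from_rotvec(r.get_state()["ee_rot"]).as_matrix().round(3))
goto([*T,.17],n)
E
```

```text
[ 0.19544927 -0.98071381] [0.98071381 0.19544927] [0.58298087 0.03589288]
[[-0.    -0.901  0.434]
 [-0.     0.434  0.901]
 [-1.     0.    -0.   ]]Traceback (most recent call last):
  File "<stdin>", line 4, in <module>
  File "h.py", line 22, in goto
    print("q6",s["qpos"][5].round(2),"tool",s["tool_pos"].round(4),"shift",(R.T@(np.array(P)-s["tool_pos"])).round(4),"sg",best[0],"turn",best[1].round(4),"F",s["force"].round(2),"w",s["gripper_width"].round(4),"t",s["time_s"].round(2))
                                                                                                                                                                                       ^^^^^^^^^^^^^^^^^^^^^^^^
AttributeError: 'float' object has no attribute 'round'
```

```bash
sed -i 's/s\["gripper_width"\].round(4)/round(s["gripper_width"],4)/;s/s\["time_s"\].round(2)/round(s["time_s"],2)/' h.py
```

>>> send_rows(
  motion="0.5 0.002 -0.0425 -0.024 0 0 0;0.5 0.003 -0.0425 -0.024 0 0 0;0.5 0.003 -0.0425 -0.024 0 0 0;0.5 0.003 -0.0425 -0.024 0 0 0;0.5 0.003 -0.0425 -0.024 0 0 0;0.5 0.003 -0.0425 -0.024 0 0 0;0.5 0.003 -0.0425 -0.024 0 0 0;0.5 0.003 -0.0425 -0.024 0 0 0;0.5 0.003 -0.0425 -0.024 0 0 0;0.5 0.003 -0.0425 -0.024 0 0 0;0.5 0.003 -0.0425 -0.024 0 0 0;0.5 0.003 -0.0425 -0.024 0 0 0;0.5 0 0 0 0.155 0 0;0.5 0 0 0 0.155 0 0;0.5 0 0 0 0.155 0 0;0.5 0 0 0 0.155 0 0;0.5 0 0 0 0.155 0 0;0.5 0 0 0 0.155 0 0",
)

```text
time_s: 3.85
tool_pos: [0.5967, 0.0213, 0.18]
ee_rot: [-0.125, 1.561, 0.129]
force: [0.9, 0.5, 0.0]
gripper_width: 0.0425
```

```bash
python3 - <<'E'
from h import *
K,H=np.load("cal.npy");u=(K-H)[:2]/np.linalg.norm((K-H)[:2]);n=np.array([-u[1],u[0]])
T=H[:2]+.1143*u-.011*n
goto([*T,.15],n)
E
```

```text
q6 -0.33 tool [0.5967 0.0213 0.18  ] shift [ 0.03    0.0165 -0.0114] sg 1 turn [-0.0347  0.0063 -0.0019] F [0.86 0.46 0.03] w 0.0425 t 3.85
```

>>> send_rows(
  motion="0.5 0.015 0.0085 -0.006 -0.017 0.003 0;0.5 0.015 0.0085 -0.006 -0.017 0.003 0",
)

```text
time_s: 4.1
tool_pos: [0.5822, 0.0365, 0.1492]
ee_rot: [-0.157, 1.563, 0.159]
force: [0.0, -0.2, 0.3]
gripper_width: 0.0425
```

```bash
cat >> h.py <<'E'
def wray(im,s,u,v):
    x,y=u-im["cx"],v-im["cy"];rr=np.hypot(x,y);th=rr/im["fx"]
    d=np.array([np.sin(th)*x/rr,np.sin(th)*y/rr,np.cos(th)]);E=np.array(im["hand_eye"]);R=Ro.from_rotvec(s["ee_rot"]).as_matrix()
    return s["tool_pos"]+R@E[:3,3],R@E[:3,:3]@d
def wz(im,s,u,v,z):
    o,d=wray(im,s,u,v);return (o+d*(z-o[2])/d[2]).round(4)
def wproj(im,s,X):
    E=np.array(im["hand_eye"]);R=Ro.from_rotvec(s["ee_rot"]).as_matrix()
    c=E[:3,:3].T@(R.T@(np.array(X)-s["tool_pos"])-E[:3,3]);h=np.hypot(c[0],c[1]);th=np.arctan2(h,c[2])
    return np.array([im["cx"],im["cy"]])+im["fx"]*th*c[:2]/h
E
python3 - <<'E'
from h import *
K,H=np.load("cal.npy");u=(K-H)[:2]/np.linalg.norm((K-H)[:2]);n=np.array([-u[1],u[0]])
T=H[:2]+.1143*u-.011*n
goto([*T,.1],n)
s=r.get_state();im=get_image("wrist");print(np.array(im["hand_eye"]).round(3),im["fx"])
for nme,X in(("tab",[*T,.1]),("knob",[*K[:2],.116]),("axis",[*H[:2],.064])): print(nme,wproj(im,s,X))
c=im["color"].astype(int);m=(c[...,0]>110)&(c[...,1]<70)&(c[...,2]<70);print(np.argwhere(m).mean(0)[::-1],m.sum())
cv2.imwrite("pics/w1.png",cv2.resize(im["color"],(768,576))[:,:,::-1])
E
```

```text
q6 -0.35 tool [0.5822 0.0365 0.1492] shift [ 0.0492 -0.0008  0.0005] sg 1 turn [ 0.0046  0.002  -0.0014] F [ 0.05 -0.17  0.33] w 0.0425 t 4.1
[[ 0.    -0.288  0.958 -0.16 ]
 [-0.    -0.958 -0.288  0.074]
 [ 1.    -0.    -0.     0.   ]
 [ 0.     0.     0.     1.   ]] 297.3186396354542
tab [259.71022877 208.9963035 ]
knob [273.1317398  298.90793872]
axis [273.8220273   59.56597823]
[271.05555556 171.94444444] 18
```

View pics/w1.png

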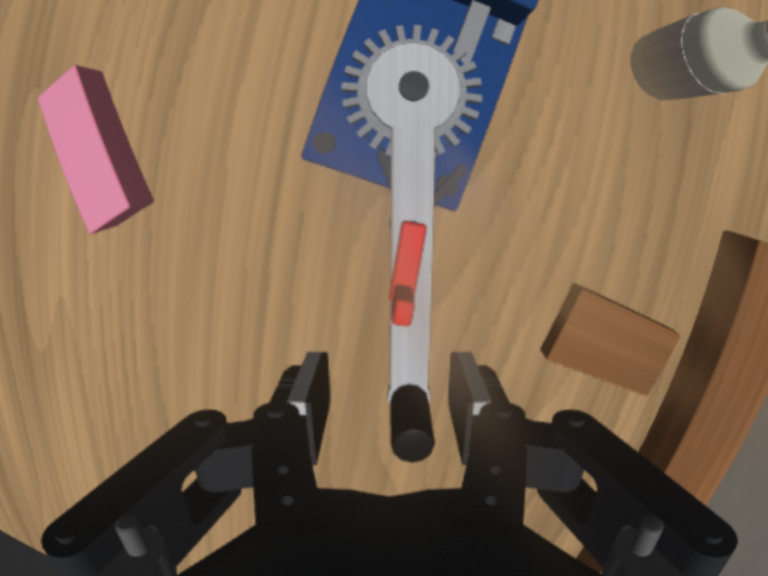

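Picture 2 (wrist): axis at (275,57), knob top at (275,297), as predicted. The red tab top is at (269,208), just left of the bar's middle line, so it is on the loosen side. The fingers will straddle the tab, so I go down.

>>> send_rows(
  motion="0.5 0.012 0 0 0 0 0;0.5 0.012 0 0 0 0 0;0.5 0.012 0 0 0 0 0;0.5 0.012 0 0 0 0 0;0.5 0.012 0 0 0 0 0;0.5 0.002 0 0 0 0 0;0.5 0 0 0 0 0 0",
)

```text
time_s: 5.03
tool_pos: [0.5787, 0.0381, 0.0787]
ee_rot: [-0.158, 1.57, 0.164]
force: [0.2, 0.1, -0.8]
gripper_width: 0.0429
```

>>> send_rows(
  motion="0.5 0 0 0.005 0 0 0;0.5 0 0 0.005 0 0 0;0.5 0 0 0.004 0 0 0;0.5 0 0 0.003 0 0 0",
)

```text
time_s: 5.52
tool_pos: [0.5979, 0.0416, 0.0803]
ee_rot: [-0.159, 1.567, 0.163]
force: [0.4, 1.0, 0.2]
gripper_width: 0.0424
```

>>> send_rows(
  motion="0.5 -0.004 0 0.004 0 0 0;0.5 0 0 0.004 0 0 0;0.5 0 0 0.004 0 0 0",
)

```text
time_s: 5.9
tool_pos: [0.6106, 0.0443, 0.0847]
ee_rot: [-0.159, 1.566, 0.163]
force: [-0.0, -0.9, 0.1]
gripper_width: 0.0429
```

>>> send_rows(
  motion="0.5 0 0 0.004 0 0 0;0.5 0 0 0.003 0 0 0",
)

```text
time_s: 6.15
tool_pos: [0.6179, 0.0458, 0.0846]
ee_rot: [-0.159, 1.567, 0.163]
force: [0.1, -0.1, 0.2]
gripper_width: 0.0425
```

>>> send_rows(
  motion="0.5 0 0 0.004 0 0 0;0.5 0 0 0.003 0 0 0",
)

```text
time_s: 6.4
tool_pos: [0.6251, 0.0473, 0.0844]
ee_rot: [-0.159, 1.567, 0.163]
force: [0.3, -0.9, -0.2]
gripper_width: 0.0427
```

```bash
python3 - <<'E'
from h import *
s=r.get_state();im=get_image("wrist");print(s["tool_pos"],s["force"].round(2))
cv2.imwrite("pics/w2.png",cv2.resize(im["color"],(768,576))[:,:,::-1])
E
```

```text
[0.62511797 0.047316   0.08441956] [ 0.26 -0.88 -0.19]
```

View pics/w2.png

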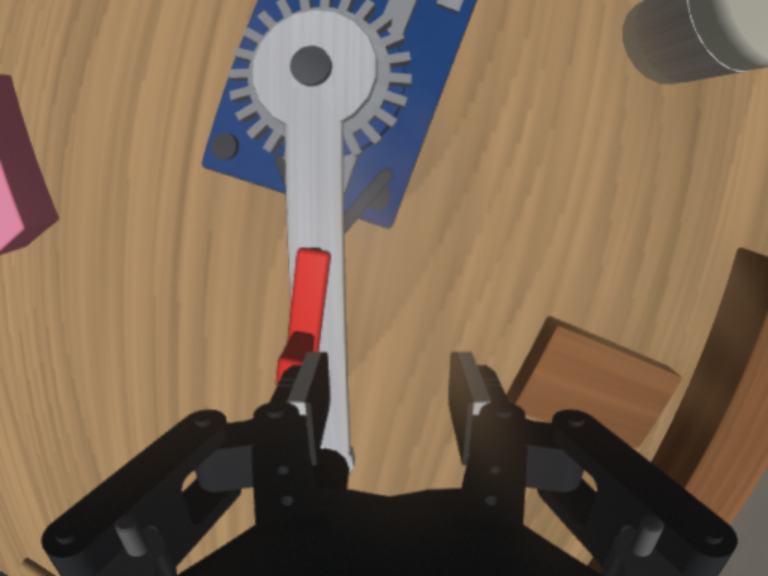

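```bash
python3 - <<'E'
from h import *
K,H=np.load("cal.npy")
s=r.get_state();im=get_image("wrist")
A=wz(im,s,311/1.5,65/1.5,.064);print("axis",A,H)
e1=wz(im,s,287/1.5,180/1.5,.064);e2=wz(im,s,343/1.5,180/1.5,.064);e4=wz(im,s,350/1.5,440/1.5,.064)
print("bar mid",(e1+e2)/2,"right edge",e2,e4)
d=(e4-e2);print("edge dir",np.arctan2(d[1],d[0]),"initial -1.374; from axis",np.arctan2(*((e1+e2)/2-A)[[1,0]]))
piv=wz(im,s,313/1.5,262/1.5,.072);print("blade",piv, "tab top",wz(im,s,293/1.5,372/1.5,.1),wz(im,s,297/1.5,345/1.5,.1))
R=Ro.from_rotvec(s["ee_rot"]).as_matrix()
for x in(-.01,0,.011):
  for y in(-.011,.011):print(x,y,[(wproj(im,s,s["tool_pos"]+R@np.array([x,y,z]))*1.5).round() for z in(-.036,-.0215,.0215)])
cv2.imwrite("pics/w3.png",cv2.resize(im["color"][150:330,130:340],None,fx=3.5,fy=3.3,interpolation=2)[:,:,::-1])
E
```

```text
axis [0.5717 0.1528 0.064 ] [0.57142887 0.15013841 0.06551562]
bar mid [0.58265 0.10635 0.064  ] right edge [0.594  0.1084 0.064 ] [ 0.6184 -0.0121  0.064 ]
edge dir -1.371008045398612 initial -1.374; from axis -1.339285718415454
blade [0.5889 0.0745 0.072 ] tab top [0.5912 0.0394 0.1   ] [0.5913 0.0506 0.1   ]
-0.01 -0.011 [array([296., 389.]), array([333., 390.]), array([444., 390.])]
-0.01 0.011 [array([291., 337.]), array([330., 337.]), array([447., 337.])]
0 -0.011 [array([300., 377.]), array([335., 378.]), array([441., 378.])]
0 0.011 [array([296., 327.]), array([333., 327.]), array([444., 327.])]
0.011 -0.011 [array([305., 365.]), array([338., 366.]), array([439., 366.])]
0.011 0.011 [array([301., 317.]), array([336., 318.]), array([441., 318.])]
```

View pics/w3.png

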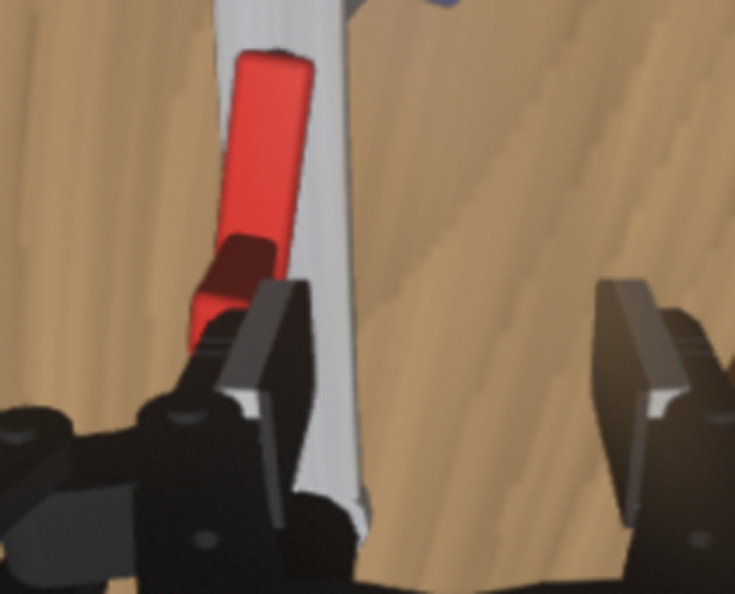

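Pictures 3 and 4: the tab sits left of the left finger at about (290,365) on the ×1.5 picture, and the bar has not turned. The half-open fingertips stand farther back than I reckoned and passed over the tab. I raise, go back to the robot's side, shut the fingers and look at them.

>>> send_rows(
  motion="0.3 -0.02 0 0 0 0 0;0.1 -0.02 0 0 0 0 0;0 0 0 -0.024 0 0 0;0 0 0 -0.025 0 0 0;0 0 0 -0.024 0 0 0;0 0 0 0 0 0 0;0 0 0 0 0 0 0",
)

```text
time_s: 7.38
tool_pos: [0.5561, 0.0314, 0.1357]
ee_rot: [-0.161, 1.555, 0.161]
force: [0.7, -0.2, -0.2]
gripper_width: -0.0001
```

```bash
python3 - <<'E'
from h import *
K,H=np.load("cal.npy")
u=(K-H)[:2]/np.linalg.norm((K-H)[:2]);n=np.array([-u[1],u[0]])
s=r.get_state();im=get_image("wrist");goto([*(H[:2]+.114*u-.045*n),.085],n)
R=Ro.from_rotvec(s["ee_rot"]).as_matrix()
for x in(-.03,-.01,.011):print(x,[(wproj(im,s,s["tool_pos"]+R@np.array([x,y,0]))*1.5).round() for y in(-.011,.011)])
cv2.imwrite("pics/w4.png",cv2.resize(im["color"],(768,576))[:,:,::-1])
E
```

```text
q6 -0.37 tool [0.5561 0.0314 0.1356] shift [ 0.0505 -0.0005 -0.0073] sg 1 turn [0.0087 0.0094 0.0011] F [-0.41 -0.11  0.03] w -0.0001 t 7.42
-0.03 [array([388., 419.]), array([388., 362.])]
-0.01 [array([388., 390.]), array([388., 338.])]
0.011 [array([388., 366.]), array([388., 318.])]
```

View pics/w4.png

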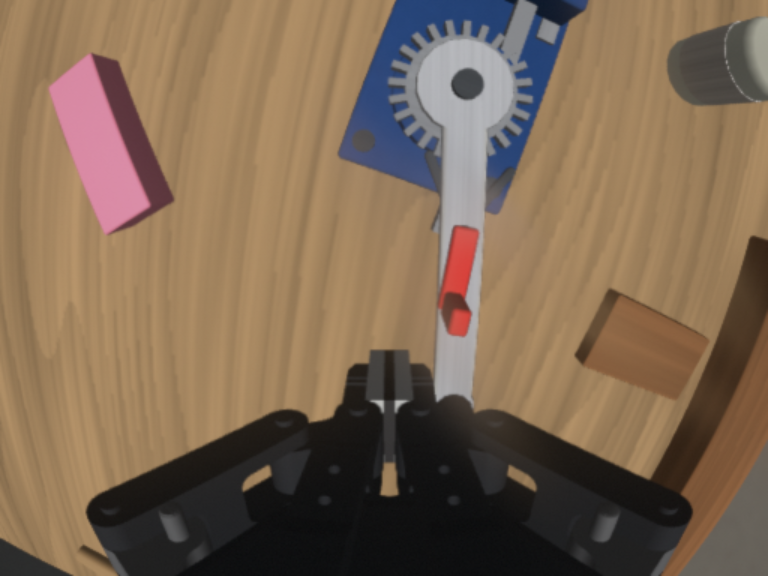

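Picture 5: shut fingertips at row 350 where I predicted 318, and the tab is untouched at (458,320). I check the real tip height with the fixed cameras.

```bash
python3 - <<'E'
from h import *
s=r.get_state();out=[]
R=Ro.from_rotvec(s["ee_rot"]).as_matrix()
for nm in("side","scene"):
    im=get_image(nm);p=proj(im,s["tool_pos"]);l,t=int(p[0])-28,int(p[1])-35
    c=cv2.resize(im["color"][t:t+60,l:l+56],None,fx=7,fy=7,interpolation=2)[:,:,::-1].copy()
    for x,col in((.011,(0,255,0)),(-.02,(0,255,255))):
        q=(proj(im,s["tool_pos"]+R@[x,0,0])-[l,t]+.5)*7;cv2.circle(c,tuple(int(v) for v in q),4,col,1)
    out.append(c)
cv2.imwrite("pics/t.png",np.hstack(out))
E
```

```text
(no output)
```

View pics/t.png

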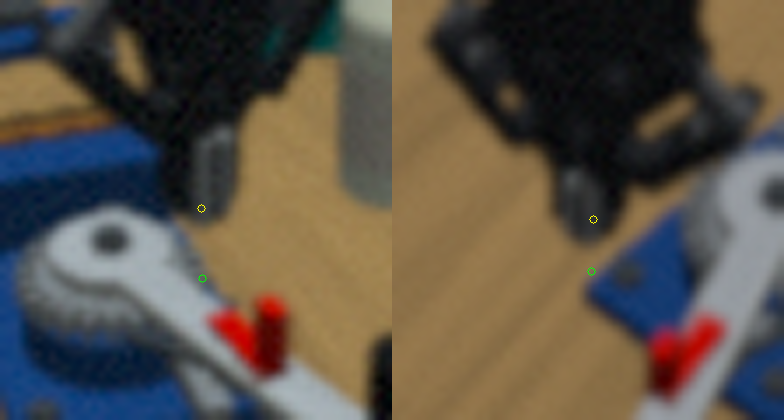

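The tips stand about 15 mm behind the TCP, not 11 mm ahead, as both fixed cameras and the wrist camera agree. So the TCP must go about 25 mm lower: aim for z ≈ 0.062.

>>> send_rows(
  motion="0 0.012 0 0 0 0 0;0 0.012 0 0 0 0 0;0 0.012 0 0 0 0 0;0 0.012 0 0 0 0 0;0 0.012 0 0 0 0 0;0 0.006 0 0 0 0 0;0 0 0 0 0 0 0",
)

```text
time_s: 8.4
tool_pos: [0.5555, 0.032, 0.0619]
ee_rot: [-0.16, 1.56, 0.162]
force: [-0.4, 0.7, -1.2]
gripper_width: 0.0001
```

>>> send_rows(
  motion="0 0 0 0.006 0 0 0;0 0 0 0.006 0 0 0",
)

```text
time_s: 8.65
tool_pos: [0.5685, 0.0344, 0.0629]
ee_rot: [-0.161, 1.559, 0.162]
force: [-0.6, -0.5, -1.0]
gripper_width: 0.0
```

>>> send_rows(
  motion="0 0 0 0.003 0 0 0;0 0 0 0.003 0 0 0",
)

```text
time_s: 8.9
tool_pos: [0.5754, 0.0356, 0.0635]
ee_rot: [-0.161, 1.558, 0.162]
force: [-0.0, -0.2, 0.1]
gripper_width: 0.0002
```

>>> send_rows(
  motion="0 0.001 0 0.003 0 0 0;0 0 0 0.003 0 0 0",
)

```text
time_s: 9.15
tool_pos: [0.5816, 0.0369, 0.0626]
ee_rot: [-0.161, 1.558, 0.162]
force: [-2.1, -1.1, 0.2]
gripper_width: 0.0002
```

>>> send_rows(
  motion="0 0 0 0.003 0 0 0;0 0 0 0.003 0 0 0",
)

```text
time_s: 9.4
tool_pos: [0.5864, 0.0378, 0.0623]
ee_rot: [-0.162, 1.562, 0.162]
force: [-1.3, -0.2, 0.4]
gripper_width: -0.0002
```

```bash
python3 - <<'E'
from h import *
K,H=np.load("cal.npy")
u=(K-H)[:2]/np.linalg.norm((K-H)[:2]);n=np.array([-u[1],u[0]])
s=r.get_state();im=get_image("wrist");goto([*(H[:2]+.114*u),.062],n)
A=wproj(im,s,H);c=cv2.cvtColor(im["color"],cv2.COLOR_RGB2HSV)
m=((c[...,0]<8)|(c[...,0]>172))&(c[...,1]>190)&(c[...,2]>90);p=np.argwhere(m)
print("red",p.mean(0)[::-1],p.min(0)[::-1],p.max(0)[::-1],len(p),"axis",A,"expected tab centre",wproj(im,s,[*(H[:2]+.116*u),.1]),"pivot",wproj(im,s,[*(H[:2]+.08*u),.072]))
t=p[p[:,0]>p[:,0].max()-6];print("low end of red",t.mean(0)[::-1]);t=p[p[:,0]<p[:,0].min()+6];print("top",t.mean(0)[::-1])
save(im,"w5.png")
E
```

```text
q6 -0.35 tool [0.5872 0.038  0.0624] shift [ 0.0004 -0.001   0.0064] sg 1 turn [0.0093 0.0044 0.0004] F [-1.13  0.3  -0.42] w -0.0003 t 9.45
red [300.10769231 274.12307692] [292 266] [307 279] 65 axis [274.89567109  34.22903641] expected tab centre [274.08137904 273.78541669] pivot [273.33378216 185.87805889]
low end of red [301.83333333 276.02380952]
top [295.08333333 269.        ]
```

View pics/w5.png

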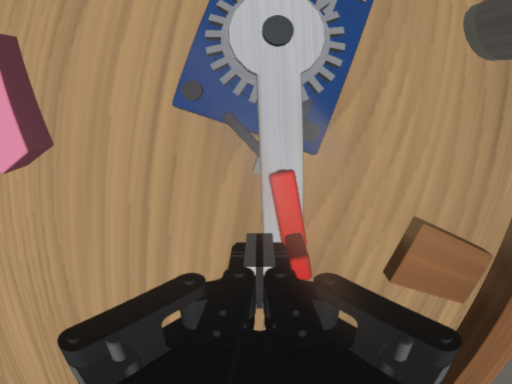

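Picture 7: the red blade now runs from (283,172) to (303,275), so the tab is right of the bar. The lever has tipped to tighten. I back off, raise, and move over the knob.

>>> send_rows(
  motion="0 0 0 -0.012 0 0 0;0 -0.02 0 0 0 0 0;0.3 -0.025 0 0 0 0 0;0.55 -0.025 0 0 0 0 0;0.55 0 -0.024 0.008 0 0 0;0.55 0 -0.025 0.009 0 0 0;0.55 0 -0.024 0.008 0 0 0;0.55 0 0 0 0 0 0",
)

```text
time_s: 10.45
tool_pos: [0.6184, -0.0364, 0.1406]
ee_rot: [-0.163, 1.55, 0.159]
force: [-0.5, -0.1, 0.3]
gripper_width: 0.0467
```

```bash
python3 - <<'E'
from h import *
K,H=np.load("cal.npy")
s=r.get_state();im=get_image("wrist");sc=get_image("side");a=get_image("scene")
P=[]
for g,box in((a,(245,185,285,230)),(sc,(255,165,300,215))):
    pass
for th in(-1.374,-1.34,-1.30):
    k=H[:2]+.185*np.array([np.cos(th),np.sin(th)]);print(th,k,(wproj(im,s,[*k,.116])*1.5).round(),"bar@.1",(wproj(im,s,[*(H[:2]+.1*np.array([np.cos(th),np.sin(th)])),.064])*1.5).round())
goto([*(H[:2]+.185*np.array([np.cos(-1.34),np.sin(-1.34)])),.062],[np.sin(1.34),np.cos(1.34)])
cv2.imwrite("pics/w6.png",cv2.resize(im["color"],(768,576))[:,:,::-1])
E
```

```text
-1.374 [ 0.60760164 -0.03129072] [366. 315.] bar@.1 [369. 125.]
-1.34 [ 0.61374814 -0.02995623] [380. 315.] bar@.1 [376. 125.]
-1.3 [ 0.62091615 -0.02811986] [397. 314.] bar@.1 [383. 125.]
q6 -0.46 tool [ 0.6172 -0.0338  0.1403] shift [ 0.0782  0.0047 -0.0036] sg 1 turn [-0.0234  0.0133  0.0028] F [-0.36  0.55  0.35] w 0.0469 t 10.6
```

View pics/w6.png

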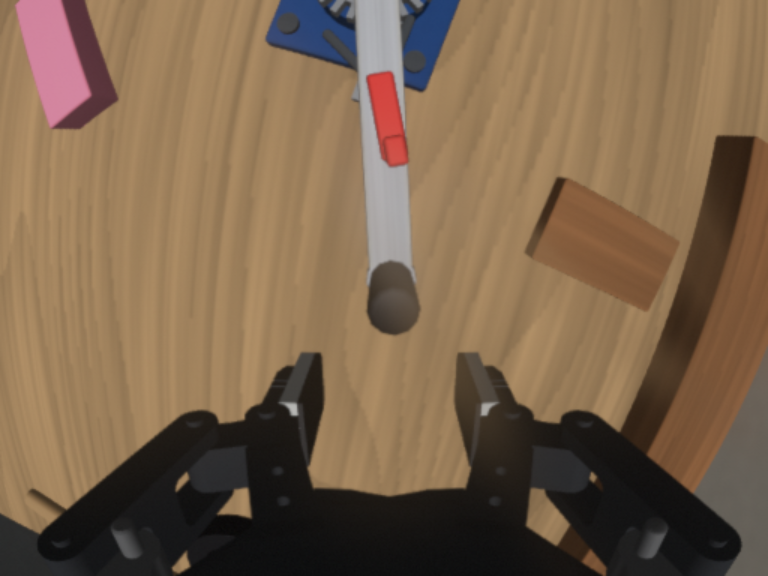

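Picture 8: knob top at (394,310), so the bar angle is about -1.307 (near its outer stop), and the tab at (395,150) is on the tighten side. I go down around the knob with the fingers straddling it.

>>> send_rows(
  motion="0.55 0 0.005 0.0035 -0.056 0.012 0.002;0.55 0.012 0 0 0 0 0;0.55 0.012 0 0 0 0 0;0.55 0.012 0 0 0 0 0;0.55 0.012 0 0 0 0 0;0.55 0.012 0 0 0 0 0;0.55 0.012 0 0 0 0 0;0.48 0 0 0 0 0 0",
)

```text
time_s: 11.6
tool_pos: [0.6164, -0.0259, 0.0607]
ee_rot: [-0.207, 1.564, 0.209]
force: [-0.6, 0.0, 0.6]
gripper_width: 0.0407
```

```bash
cat >> h.py <<'E'
def knobchk(th=None):
    K,H=np.load("cal.npy");s=r.get_state();d=s["tool_pos"][:2]-H[:2]
    a=np.arctan2(d[1],d[0]);R=Ro.from_rotvec(s["ee_rot"]).as_matrix();n=np.array([-np.sin(a),np.cos(a)])
    z=R[:2,2];print("t",round(s["time_s"],2),"ang",a.round(4),"rad",np.hypot(*d).round(4),"tcp z",s["tool_pos"][2].round(4),"yaw err",round(float(np.arctan2(z[1],z[0])-np.arctan2(n[1],n[0])),4),"tilt",R[:2,0].round(3),"Fn",(s["force"][:2]@n).round(2),"F",s["force"].round(2),"w",round(s["gripper_width"],4))
E
python3 -c "
from h import *
knobchk()"
```

```text
t 11.6 ang -1.3207 rad 0.1817 tcp z 0.0607 yaw err 0.0145 tilt [-0.004  0.001] Fn -0.62 F [-0.64  0.    0.58] w 0.0407
```

>>> send_rows(
  motion="0.48 0 0 -0.008 0.05 0 0;0.48 0 0.0002 -0.009 0.05 0 0;0.48 0 0.0002 -0.009 0.05 0 0;0.48 0 0.0002 -0.009 0.05 0 0",
)

```text
time_s: 12.1
tool_pos: [0.5845, -0.0321, 0.0628]
ee_rot: [-0.046, 1.567, 0.046]
force: [1.0, 0.1, -1.0]
gripper_width: 0.0412
```

```bash
python3 -c "
from h import *
knobchk()"
```

```text
t 12.1 ang -1.4994 rad 0.1827 tcp z 0.0628 yaw err -0.0131 tilt [0.003 0.   ] Fn 1.01 F [ 1.01  0.12 -1.04] w 0.0412
```

>>> send_rows(
  motion="0.48 0.001 0 -0.0092 0.05 0 0;0.48 0.001 0 -0.0092 0.05 0 0;0.48 0 0 -0.0092 0.05 0 0;0.48 0 0 -0.0092 0.05 0 0;0.48 0 0 -0.0092 0.05 0 0;0.48 0 0 -0.0092 0.05 0 0",
)

```text
time_s: 12.85
tool_pos: [0.534, -0.0293, 0.0652]
ee_rot: [0.198, 1.544, -0.198]
force: [1.3, -0.0, -1.0]
gripper_width: 0.0413
```

```bash
python3 -c "
from h import *
knobchk()"
```

```text
t 12.85 ang -1.7764 rad 0.1833 tcp z 0.0652 yaw err -0.0471 tilt [ 0.018 -0.002] Fn 1.32 F [ 1.34 -0.04 -0.96] w 0.0413
```

>>> send_rows(
  motion="0.48 0.0015 0 -0.0092 0.045 0.005 0;0.48 0.0015 0 -0.0092 0.045 0.005 0;0.48 0.0015 0 -0.0092 0.045 0.005 0;0.48 0.0015 0 -0.0092 0.045 0.005 0;0.48 0.0015 0 -0.0092 0.045 0.005 0;0.48 0.001 0 -0.0092 0.045 0.005 0",
)

```text
time_s: 13.6
tool_pos: [0.4899, -0.0123, 0.0632]
ee_rot: [0.421, 1.522, -0.413]
force: [1.0, -2.4, -0.1]
gripper_width: 0.0412
```

```bash
python3 -c "
from h import *
knobchk()"
```

```text
t 13.6 ang -2.0362 rad 0.1818 tcp z 0.0632 yaw err -0.0674 tilt [0.009 0.003] Fn 1.96 F [ 1.   -2.38 -0.12] w 0.0412
```

>>> send_rows(
  motion="0.48 0 0 0.009 -0.05 0 0;0.48 0 0 0.009 -0.055 0 0;0.48 0 0 0.009 -0.055 0 0;0.48 0 0 0.009 -0.055 0 0;0.48 0 0 0.009 -0.05 0 0",
)

```text
time_s: 14.22
tool_pos: [0.5321, -0.0306, 0.0658]
ee_rot: [0.207, 1.55, -0.2]
force: [-1.1, 1.9, -1.1]
gripper_width: 0.0413
```

```bash
python3 -c "
from h import *
knobchk()"
```

```text
t 14.22 ang -1.7851 rad 0.1849 tcp z 0.0658 yaw err -0.0453 tilt [0.011 0.003] Fn -1.43 F [-1.06  1.86 -1.12] w 0.0413
```

>>> send_rows(
  motion="0.48 0.001 0 0.0085 -0.05 0 0;0.48 0.001 0 0.009 -0.05 0 0;0.48 0.001 0 0.009 -0.05 0 0;0.48 0.0005 0 0.009 -0.05 0 0",
)

```text
time_s: 14.72
tool_pos: [0.5587, -0.0338, 0.063]
ee_rot: [0.048, 1.583, -0.033]
force: [-10.8, 2.8, 8.0]
gripper_width: 0.0408
```

```bash
python3 -c "
from h import *
knobchk()"
```

```text
t 14.72 ang -1.6398 rad 0.1843 tcp z 0.063 yaw err 0.0178 tilt [-0.013  0.01 ] Fn -10.98 F [-10.81   2.82   8.04] w 0.0408
```

```bash
python3 -c "
from h import *
im=get_image('wrist');s=dict(tool_pos=np.array([.5822,.0365,.1492]),ee_rot=np.array([-.157,1.563,.159]))
a,b,c=[wz(im,s,x/1.5,y/1.5,.016) for x,y in((303,157),(456,210),(360,3))]
print(a,b,c,np.linalg.norm(b-a),np.arctan2(*(b-a)[[1,0]]),np.arctan2(*(c-a)[[1,0]])-np.pi/2)
s=dict(tool_pos=np.array([.5872,.038,.0624]),ee_rot=np.array([-.162,1.562,.162]))
a,b=[wz(im,s,x,y,.016) for x,y in((173,105),(316,154))];print(a,b,np.linalg.norm(b-a),np.arctan2(*(b-a)[[1,0]]))
knobchk()"
```

```text
[0.512  0.1011 0.016 ] [0.6178 0.0863 0.016 ] [0.5276 0.2115 0.016 ] 0.1068301455582646 -0.13898469852791726 -0.14037498576433283
[0.5124 0.101  0.016 ] [0.6183 0.0867 0.016 ] 0.10686112483031422 -0.1342211863013921
t 14.78 ang -1.6343 rad 0.1844 tcp z 0.063 yaw err 0.0138 tilt [-0.011  0.01 ] Fn -8.06 F [-8.01  0.97  5.78] w 0.0413
```

>>> send_rows(
  motion="0.48 -0.0005 0 0.009 -0.045 0.002 0;0.48 0 0 0.009 -0.045 -0.002 0;0.48 0 0 0.009 -0.045 -0.002 0",
)

```text
time_s: 15.15
tool_pos: [0.5782, -0.0333, 0.0625]
ee_rot: [-0.062, 1.601, 0.082]
force: [-11.0, -0.8, 6.9]
gripper_width: 0.041
```

```bash
python3 -c "
from h import *
knobchk()"
```

```text
t 15.15 ang -1.5337 rad 0.1835 tcp z 0.0625 yaw err 0.0544 tilt [-0.032  0.011] Fn -11.05 F [-11.03  -0.75   6.92] w 0.041
```

>>> send_rows(
  motion="0.48 -0.001 0 0.010 -0.02 -0.01 0;0.48 -0.0005 0 0.010 -0.02 -0.01 0;0.48 0 0 0.010 -0.03 -0.008 0",
)

```text
time_s: 15.52
tool_pos: [0.6001, -0.032, 0.0626]
ee_rot: [-0.12, 1.592, 0.141]
force: [-10.9, -2.2, 8.3]
gripper_width: 0.0408
```

```bash
python3 -c "
from h import *
knobchk()"
```

```text
t 15.53 ang -1.4147 rad 0.1844 tcp z 0.0626 yaw err 0.0098 tilt [-0.026  0.012] Fn -11.08 F [-10.87  -2.21   8.25] w 0.0408
```

>>> send_rows(
  motion="0.48 -0.001 0 0.010 -0.035 -0.008 0;0.48 -0.0005 0 0.005 -0.01 -0.004 0",
)

```text
time_s: 15.78
tool_pos: [0.6092, -0.0302, 0.0627]
ee_rot: [-0.156, 1.592, 0.181]
force: [-11.1, -2.9, 4.3]
gripper_width: 0.041
```

```bash
python3 -c "
from h import *
knobchk()
for n in('scene','side'):save(get_image(n),n+'2.png')"
```

```text
t 15.78 ang -1.3643 rad 0.1843 tcp z 0.0627 yaw err 0.0071 tilt [-0.029  0.013] Fn -11.45 F [-11.08  -2.94   4.26] w 0.041
```

>>> send_rows(
  motion="0.48 0 0 -0.009 0.043 0 0;0.48 0.0005 0 -0.0092 0.043 0.003 0;0.48 0.0005 0 -0.0092 0.043 0.003 0;0.48 0.0005 0 -0.0092 0.043 0.003 0;0.48 0.0005 0 -0.0092 0.043 0.003 0;0.48 0.0005 0 -0.0092 0.043 0.003 0;0.48 0.0005 0 -0.0092 0.043 0.003 0;0.48 0.0005 0 -0.0092 0.043 0.003 0;0.48 0.0005 0 -0.0092 0.043 0.003 0;0.48 0.0005 0 -0.0092 0.043 0.003 0",
)

```text
time_s: 17.12
tool_pos: [0.5235, -0.0327, 0.0675]
ee_rot: [0.194, 1.596, -0.184]
force: [0.2, -0.9, 0.7]
gripper_width: 0.0409
```

```bash
python3 -c "
from h import *
knobchk()"
```

```text
t 17.12 ang -1.8272 rad 0.189 tcp z 0.0675 yaw err 0.017 tilt [-0.033  0.011] Fn 0.42 F [ 0.2  -0.9   0.68] w 0.0409
```

>>> send_rows(
  motion="0.48 0.001 0.001 -0.0092 0.048 -0.006 -0.002;0.48 0.001 0.001 -0.0092 0.048 -0.006 -0.002;0.48 0.001 0.001 -0.0092 0.048 -0.006 -0.002;0.48 0.001 0.001 -0.0092 0.048 -0.006 -0.002;0.48 0.001 0.001 -0.0092 0.048 -0.006 -0.002;0.48 0.0005 0 -0.008 0.04 -0.004 -0.002",
)

```text
time_s: 17.88
tool_pos: [0.48, -0.012, 0.0679]
ee_rot: [0.405, 1.51, -0.431]
force: [1.4, -0.0, -0.7]
gripper_width: 0.041
```

```bash
python3 -c "
from h import *
knobchk()"
```

```text
t 17.88 ang -2.0843 rad 0.1861 tcp z 0.0679 yaw err -0.021 tilt [ 0.014 -0.021] Fn 1.28 F [ 1.44 -0.05 -0.65] w 0.041
```

>>> send_rows(
  motion="0.48 0.0015 0 0.009 -0.043 -0.003 0.004;0.48 0.0015 0 0.009 -0.043 -0.003 0.004;0.48 0.001 0 0.009 -0.043 -0.003 0.004;0.48 0.001 0 0.009 -0.043 -0.003 0.004",
)

```text
time_s: 18.38
tool_pos: [0.5136, -0.028, 0.0664]
ee_rot: [0.277, 1.513, -0.284]
force: [-1.3, 1.4, -0.4]
gripper_width: 0.0413
```

```bash
python3 -c "
from h import *
knobchk()"
```

```text
t 18.38 ang -1.8845 rad 0.1873 tcp z 0.0664 yaw err -0.046 tilt [ 0.038 -0.011] Fn -1.63 F [-1.25  1.44 -0.45] w 0.0413
```

>>> send_rows(
  motion="0.48 0.001 0 0.009 -0.05 0.003 0.003;0.48 0.0005 0 0.009 -0.055 0 0.003;0.48 0 0 0.009 -0.045 0 0",
)

```text
time_s: 18.75
tool_pos: [0.5404, -0.0362, 0.0671]
ee_rot: [0.162, 1.525, -0.162]
force: [-1.0, 0.9, -0.3]
gripper_width: 0.0411
```

```bash
python3 -c "
from h import *
knobchk()"
```

```text
t 18.75 ang -1.7357 rad 0.1889 tcp z 0.0671 yaw err -0.0424 tilt [ 0.039 -0.004] Fn -1.11 F [-0.98  0.89 -0.25] w 0.0411
```

>>> send_rows(
  motion="0.48 0.0005 0.0005 0.009 -0.05 0 0;0.48 0 0.0005 0.009 -0.05 0 0;0.48 0 0.0005 0.010 -0.045 -0.004 0",
)

```text
time_s: 19.12
tool_pos: [0.5646, -0.0385, 0.0669]
ee_rot: [0.045, 1.537, -0.047]
force: [-13.0, 0.3, 6.5]
gripper_width: 0.0411
```

```bash
python3 -c "
from h import *
knobchk()"
```

```text
t 19.12 ang -1.6072 rad 0.1888 tcp z 0.0669 yaw err -0.0223 tilt [ 0.033 -0.003] Fn -12.99 F [-12.99   0.33   6.47] w 0.0411
```

>>> send_rows(
  motion="0.48 0 0.0005 0.010 -0.05 -0.008 0;0.48 0 0.0005 0.010 -0.05 -0.008 0",
)

```text
time_s: 19.38
tool_pos: [0.579, -0.038, 0.067]
ee_rot: [-0.037, 1.536, 0.033]
force: [-10.8, -1.1, 7.1]
gripper_width: 0.0411
```

```bash
python3 -c "
from h import *
knobchk()"
```

```text
t 19.38 ang -1.5306 rad 0.1883 tcp z 0.067 yaw err 0.0047 tilt [ 0.035 -0.002] Fn -10.8 F [-10.76  -1.07   7.14] w 0.0411
```

>>> send_rows(
  motion="0.48 0 0.0005 0.010 -0.045 -0.004 0;0.48 0 0.0005 0.010 -0.045 -0.004 0",
)

```text
time_s: 19.62
tool_pos: [0.593, -0.0366, 0.0669]
ee_rot: [-0.112, 1.54, 0.104]
force: [-11.1, -3.3, 4.7]
gripper_width: 0.0412
```

>>> send_rows(
  motion="0.48 0 0.0005 0.010 -0.04 -0.004 0;0.48 0 0.0005 0.010 -0.04 -0.004 0",
)

```text
time_s: 19.88
tool_pos: [0.607, -0.0344, 0.0668]
ee_rot: [-0.179, 1.543, 0.168]
force: [-10.8, -4.6, 5.5]
gripper_width: 0.041
```

```bash
python3 -c "
from h import *
knobchk()"
```

```text
t 19.88 ang -1.3806 rad 0.1879 tcp z 0.0668 yaw err 0.0312 tilt [ 0.022 -0.005] Fn -11.45 F [-10.78  -4.58   5.52] w 0.041
```

>>> send_rows(
  motion="0.48 0 0.0005 0.010 -0.035 -0.004 0;0.48 0 0.0005 0.009 -0.03 -0.004 0",
)

```text
time_s: 20.12
tool_pos: [0.6198, -0.0316, 0.0666]
ee_rot: [-0.233, 1.544, 0.219]
force: [-10.3, -4.4, 4.0]
gripper_width: 0.0409
```

```bash
python3 -c "
from h import *
knobchk()"
```

```text
t 20.12 ang -1.3105 rad 0.1881 tcp z 0.0666 yaw err 0.0285 tilt [ 0.016 -0.007] Fn -11.07 F [-10.29  -4.36   4.  ] w 0.0409
```

>>> send_rows(
  motion="0.48 0.0005 0.0008 -0.009 0.05 0.001 0;0.48 0.001 0.0008 -0.0092 0.05 0.001 0;0.48 0.0012 0.0008 -0.0092 0.047 0.001 0;0.48 0.0012 0.0008 -0.0092 0.047 0.001 0;0.48 0.0012 0.0008 -0.0092 0.047 0.001 0;0.48 0.0012 0.0008 -0.0092 0.047 0.001 0;0.48 0.0012 0.0008 -0.0092 0.047 0.001 0;0.48 0.0012 0.0008 -0.0092 0.047 0.001 0;0.48 0.0012 0.0008 -0.0092 0.047 0.001 0",
)

```text
time_s: 21.25
tool_pos: [0.5457, -0.0352, 0.0643]
ee_rot: [0.118, 1.532, -0.136]
force: [1.2, -0.7, 0.6]
gripper_width: 0.0413
```

```bash
python3 -c "
from h import *
knobchk()"
```

```text
t 21.25 ang -1.7086 rad 0.1871 tcp z 0.0643 yaw err -0.0243 tilt [ 0.034 -0.014] Fn 1.23 F [ 1.15 -0.67  0.64] w 0.0413
```

>>> send_rows(
  motion="0.48 0.0008 0.0008 -0.0092 0.042 0.004 0.002;0.48 0.0008 0.0008 -0.0092 0.042 0.004 0.002;0.48 0.0008 0.0008 -0.0092 0.042 0.004 0.002;0.48 0.0008 0.0008 -0.0092 0.042 0.004 0.002;0.48 0.0008 0.0008 -0.0092 0.042 0.004 0.002;0.48 0.0008 0.0008 -0.0092 0.042 0.004 0.002;0.48 0.0005 0.0005 -0.0092 0.042 0.004 0.002",
)

```text
time_s: 22.12
tool_pos: [0.4931, -0.0158, 0.0644]
ee_rot: [0.374, 1.504, -0.363]
force: [0.7, -0.7, -1.1]
gripper_width: 0.0408
```

```bash
python3 -c "
from h import *
knobchk()"
```

```text
t 22.12 ang -2.012 rad 0.1835 tcp z 0.0644 yaw err -0.0315 tilt [ 0.036 -0.001] Fn 0.92 F [ 0.7  -0.66 -1.09] w 0.0408
```

>>> send_rows(
  motion="0.48 0.0005 0 0.009 -0.045 0 0;0.48 0.001 0 0.009 -0.045 0 0;0.48 0.001 0 0.009 -0.045 0 0;0.48 0.0005 0 0.009 -0.05 0 0",
)

```text
time_s: 22.62
tool_pos: [0.5274, -0.0298, 0.0649]
ee_rot: [0.226, 1.519, -0.219]
force: [-1.2, 1.0, -0.2]
gripper_width: 0.041
```

```bash
python3 -c "
from h import *
knobchk()"
```

```text
t 22.62 ang -1.8109 rad 0.1852 tcp z 0.0649 yaw err -0.0451 tilt [ 0.04  -0.001] Fn -1.41 F [-1.19  1.04 -0.2 ] w 0.041
```

>>> send_rows(
  motion="0.48 0.0005 0 0.009 -0.055 0 0;0.48 0 0 0.009 -0.05 0 0",
)

```text
time_s: 22.88
tool_pos: [0.5454, -0.0343, 0.0658]
ee_rot: [0.141, 1.525, -0.137]
force: [-1.4, 0.8, -0.9]
gripper_width: 0.0411
```

>>> send_rows(
  motion="0.48 0 0 0.009 -0.05 -0.002 0",
)

```text
time_s: 23.0
tool_pos: [0.5545, -0.0359, 0.0664]
ee_rot: [0.101, 1.525, -0.098]
force: [-1.5, 0.9, -0.6]
gripper_width: 0.041
```

>>> send_rows(
  motion="0.48 0 0 0.009 -0.05 -0.004 0",
)

```text
time_s: 23.12
tool_pos: [0.5634, -0.0369, 0.067]
ee_rot: [0.06, 1.523, -0.059]
force: [-3.3, 1.8, -1.3]
gripper_width: 0.0415
```

```bash
python3 -c "
from h import *
knobchk()"
```

```text
t 23.12 ang -1.6139 rad 0.1872 tcp z 0.067 yaw err -0.0333 tilt [ 0.047 -0.001] Fn -3.37 F [-3.29  1.81 -1.26] w 0.0415
```

>>> send_rows(
  motion="0.48 0 0 0.009 -0.05 -0.004 0",
)

```text
time_s: 23.25
tool_pos: [0.5703, -0.0369, 0.0667]
ee_rot: [0.021, 1.525, -0.019]
force: [-10.0, 2.6, 2.9]
gripper_width: 0.0413
```

>>> send_rows(
  motion="0.48 0 0.0003 0.009 -0.045 -0.004 0",
)

```text
time_s: 23.38
tool_pos: [0.5763, -0.0364, 0.0666]
ee_rot: [-0.016, 1.528, 0.017]
force: [-11.0, -1.9, 6.5]
gripper_width: 0.0413
```

>>> send_rows(
  motion="0.48 0 0.0003 0.009 -0.045 -0.004 0",
)

```text
time_s: 23.5
tool_pos: [0.5823, -0.0359, 0.0665]
ee_rot: [-0.053, 1.531, 0.053]
force: [-10.8, -1.2, 6.1]
gripper_width: 0.0411
```

```bash
python3 -c "
from h import *
knobchk()"
```

```text
t 23.5 ang -1.5124 rad 0.1864 tcp z 0.0665 yaw err 0.0097 tilt [0.039 0.002] Fn -10.85 F [-10.8   -1.17   6.12] w 0.0411
```

>>> send_rows(
  motion="0.48 0 0.0003 0.009 -0.035 -0.002 0",
)

```text
time_s: 23.62
tool_pos: [0.5883, -0.0354, 0.0665]
ee_rot: [-0.082, 1.536, 0.081]
force: [-10.9, -3.1, 4.9]
gripper_width: 0.0409
```

>>> send_rows(
  motion="0.48 0 0.0003 0.009 -0.035 -0.002 0",
)

```text
time_s: 23.75
tool_pos: [0.5942, -0.0348, 0.0664]
ee_rot: [-0.111, 1.54, 0.109]
force: [-11.4, -2.8, 4.8]
gripper_width: 0.0409
```

>>> send_rows(
  motion="0.48 0 0.0003 0.009 -0.035 -0.002 0",
)

```text
time_s: 23.88
tool_pos: [0.6, -0.0339, 0.0663]
ee_rot: [-0.14, 1.544, 0.137]
force: [-12.5, -4.1, 6.7]
gripper_width: 0.0406
```

```bash
python3 -c "
from h import *
knobchk()
for n in('scene','side'):
  im=get_image(n);save(im,n+'3.png')"
```

```text
t 23.88 ang -1.4169 rad 0.1863 tcp z 0.0663 yaw err 0.0233 tilt [ 0.022 -0.   ] Fn -13.0 F [-12.52  -4.09   6.67] w 0.0406
```

>>> send_rows(
  motion="0.48 0 0.0003 0.008 -0.025 -0.002 0",
)

```text
time_s: 24.1
tool_pos: [0.6051, -0.0332, 0.0662]
ee_rot: [-0.161, 1.548, 0.156]
force: [-12.2, -4.4, 6.3]
gripper_width: 0.0411
```

```bash
python3 -c "
from h import *
knobchk()"
```

```text
t 24.1 ang -1.3894 rad 0.1864 tcp z 0.0662 yaw err 0.0208 tilt [ 0.017 -0.002] Fn -12.85 F [-12.25  -4.45   6.33] w 0.0411
```

>>> send_rows(
  motion="0.48 0 0.0003 0.008 -0.025 -0.002 0",
)

```text
time_s: 24.22
tool_pos: [0.6094, -0.0324, 0.066]
ee_rot: [-0.182, 1.553, 0.176]
force: [-13.4, -4.3, 6.6]
gripper_width: 0.0406
```

```bash
python3 -c "
from h import *
knobchk()"
```

```text
t 24.23 ang -1.3657 rad 0.1865 tcp z 0.066 yaw err 0.0231 tilt [ 0.011 -0.003] Fn -13.96 F [-13.36  -4.3    6.64] w 0.0406
```

>>> send_rows(
  motion="0.48 0 0.0003 0.008 -0.02 -0.002 0",
)

```text
time_s: 24.35
tool_pos: [0.6136, -0.0316, 0.0659]
ee_rot: [-0.199, 1.559, 0.192]
force: [-13.9, -6.5, 7.1]
gripper_width: 0.0408
```

```bash
python3 -c "
from h import *
knobchk()"
```

```text
t 24.35 ang -1.343 rad 0.1866 tcp z 0.0659 yaw err 0.0211 tilt [ 0.003 -0.004] Fn -15.01 F [-13.91  -6.47   7.09] w 0.0408
```

>>> send_rows(
  motion="0.48 0 0.0003 0.008 -0.02 -0.002 0",
)

```text
time_s: 24.48
tool_pos: [0.6176, -0.0307, 0.0657]
ee_rot: [-0.216, 1.565, 0.207]
force: [-14.8, -4.7, 7.5]
gripper_width: 0.0411
```

```bash
python3 -c "
from h import *
knobchk()"
```

```text
t 24.48 ang -1.3211 rad 0.1867 tcp z 0.0657 yaw err 0.0198 tilt [-0.004 -0.006] Fn -15.46 F [-14.76  -4.68   7.52] w 0.0411
```

>>> send_rows(
  motion="0.48 0 0.0003 0.008 -0.02 -0.002 0",
)

```text
time_s: 24.6
tool_pos: [0.6214, -0.0298, 0.0655]
ee_rot: [-0.233, 1.571, 0.223]
force: [-15.0, -5.3, 8.2]
gripper_width: 0.0409
```

```bash
python3 -c "
from h import *
knobchk()
for n in('scene','side'):
  im=get_image(n);save(im,n+'4.png')
knobchk()"
```

```text
t 24.6 ang -1.2999 rad 0.1868 tcp z 0.0655 yaw err 0.0192 tilt [-0.012 -0.008] Fn -15.91 F [-15.04  -5.32   8.17] w 0.0409
t 24.7 ang -1.2967 rad 0.1868 tcp z 0.0656 yaw err 0.0157 tilt [-0.01  -0.008] Fn -14.46 F [-13.79  -4.38   6.46] w 0.0406
```

>>> send_rows(
  motion="0.48 0 0.0003 0.007 -0.015 -0.002 0",
)

```text
time_s: 24.82
tool_pos: [0.6245, -0.029, 0.0654]
ee_rot: [-0.245, 1.577, 0.235]
force: [-16.0, -5.4, 8.7]
gripper_width: 0.0413
```

```bash
python3 -c "
from h import *
knobchk()
im=get_image('scene');b=get_image('side')
A=im['color'][105:225,240:360];B=b['color'][115:215,180:300]
cv2.imwrite('pics/f1.png',np.hstack([cv2.resize(A,(400,400),interpolation=2),cv2.resize(B,(400,400),interpolation=2)])[:,:,::-1])"
```

```text
t 24.82 ang -1.2826 rad 0.1868 tcp z 0.0654 yaw err 0.0167 tilt [-0.018 -0.009] Fn -16.91 F [-16.04  -5.37   8.75] w 0.0413
```

View pics/f1.png

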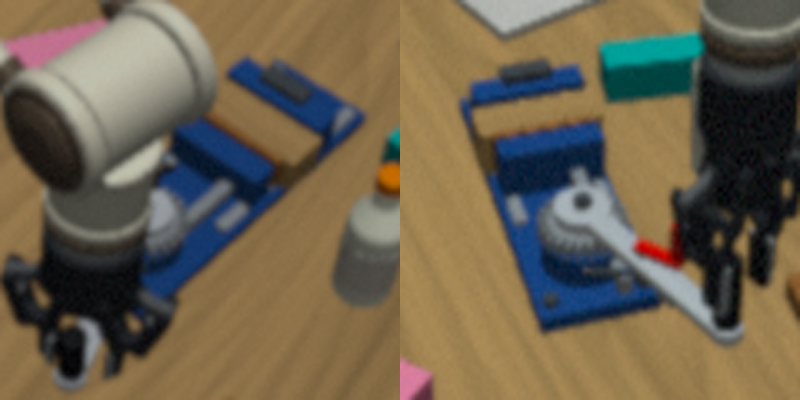

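Picture 9: the timber sits between the brown pad and the end stop with no gap visible, and the knob is between the fingers. The push peaked at 16.9 N against about 11.2 N running. I centre the fingers off the knob and rise.

>>> send_rows(
  motion="0.48 0 0 -0.006 0 0 0;0.48 0 0 -0.001 0 0 0",
)

```text
time_s: 25.18
tool_pos: [0.615, -0.0311, 0.0652]
ee_rot: [-0.243, 1.583, 0.235]
force: [-2.9, -0.4, -0.1]
gripper_width: 0.0413
```

```bash
python3 -c "
from h import *
knobchk()"
```

```text
t 25.18 ang -1.3349 rad 0.1864 tcp z 0.0652 yaw err 0.0675 tilt [-0.024 -0.009] Fn -2.89 F [-2.89 -0.37 -0.14] w 0.0413
```

>>> send_rows(
  motion="0.5 0 0 0 0 0 0;0.55 0 0 0 0 0 0",
)

```text
time_s: 25.42
tool_pos: [0.6149, -0.0311, 0.0652]
ee_rot: [-0.242, 1.583, 0.235]
force: [-1.7, -0.2, -1.9]
gripper_width: 0.0473
```

```bash
python3 -c "
from h import *
knobchk()"
```

```text
t 25.43 ang -1.3355 rad 0.1863 tcp z 0.0652 yaw err 0.0674 tilt [-0.024 -0.008] Fn -1.74 F [-1.75 -0.19 -1.9 ] w 0.0473
```

>>> send_rows(
  motion="0.6 -0.012 0 0 0 0 0;0.6 -0.015 0 0 0 0 0;0.6 -0.02 0 0 0 0 0;0.6 -0.025 0 0 0 0 0;0.6 -0.025 0 0 0 0 0;0.6 -0.03 0 -0.02 0 0 0;0.6 -0.02 0 -0.04 0 0 0;0.6 0 0 -0.04 0 0 0;0.6 0 0 -0.03 0 0 0;0.6 0 0 0 0 0 0",
)

```text
time_s: 26.68
tool_pos: [0.5006, -0.0709, 0.237]
ee_rot: [-0.252, 1.552, 0.224]
force: [-0.1, 0.1, 0.7]
gripper_width: 0.051
```

```bash
python3 -c "
from h import *
s=r.get_state();print(s['tool_pos'],s['force'])
im=get_image('scene');b=get_image('side');w=get_image('wrist')
A=im['color'][100:270,220:390];B=b['color'][115:215,180:300]
cv2.imwrite('pics/f2.png',np.hstack([cv2.resize(A,(400,400),interpolation=2),cv2.resize(w['color'],(400,300)).__array__() if 0 else cv2.copyMakeBorder(cv2.resize(w['color'],(400,300)),0,100,0,0,0)])[:,:,::-1])
for l in('glue','offcut','wire_ring'):
  print(l,[(round(o['p'],2),np.round(o['bbox']).tolist()) for o in outline_of(im,l)[:1]+outline_of(b,l)[:1]])"
```

```text
[ 0.50059947 -0.07094573  0.23700378] [-0.13325828  0.05654477  0.66689605]
glue [(0.85, [337.0, 155.0, 364.0, 192.0]), (0.88, [264.0, 116.0, 286.0, 163.0])]
offcut [(0.75, [296.0, 227.0, 338.0, 263.0]), (0.9, [294.0, 176.0, 340.0, 205.0])]
wire_ring [(0.65, [133.0, 277.0, 182.0, 322.0]), (0.73, [290.0, 284.0, 342.0, 334.0])]
```

View pics/f2.png

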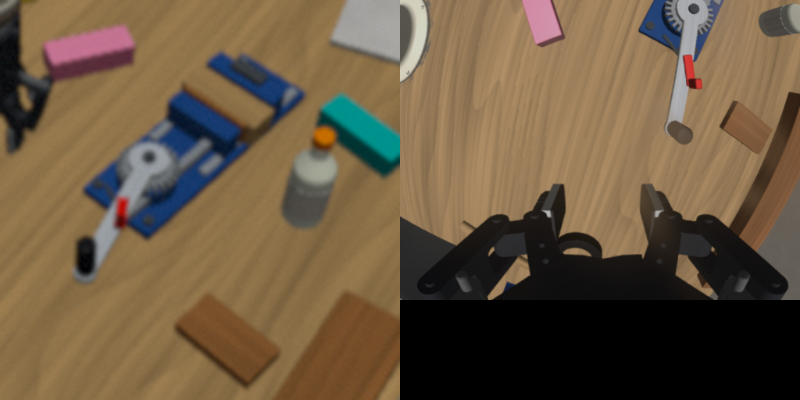

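Picture 10: the arm is clear, the lever tab is on the tighten side, and the timber is held between pad and stop. The bystanders' outlines match the start to within a few pixels (glue is somewhat looser).

```bash
python3 -c "
from plant import job
print(job.hand_in())"
```

```text
the job is handed in; nothing more can be done
None
```

The timber is clamped against the end stop, the lever is on tighten, the gripper is clear of everything, and the job is handed in after about 27 s of robot time.

- **Lever:** It tipped over with about a 2 N push at the tab. On the first try the fingers passed over the tab without touching it. The fingertips sit about 15 mm behind the TCP, not 11 mm ahead as the notes say. I confirmed this in the wrist, scene and side cameras and worked lower from then on.
- **Back swing:** The handle swung back about 0.7 rad at 1 to 2 N, so it free-wheels that way.
- **Tightening:** It took three driving strokes. The push at the knob was about 11.1 N with the jaw running free. On the third stroke it rose steadily to a last reading of 16.9 N, which is 5.8 N or about 52 % more. That is slightly above the 5 N asked for; the reading before it was 15.9 N.
- **Last checks:** The pictures show no gap between the timber and the stop, and the lever on its tighten side. The outlines of the offcut and coil match the start to within a few pixels. The glue bottle's outline in the scene camera also matches, but the side-camera outlines were not all compared carefully. I did not measure how far the jaw travelled.

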